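# Go/no-go check of a busbar standoff

## Robot

A 6-joint arm with a two-finger parallel gripper is mounted at the origin on the work surface. World frame = base frame: x ahead of the robot, y to its left, z up, the work surface at z = 0. Lengths are in mm, angles in rad, forces in N, time in s.
With the tool pointing down it reaches from about 300 to 775 mm from the base axis. Payload 14.6 kg.
Tool frame: the origin (TCP) lies on the centre line of the jaws, within the pads' length; the fingertips stand 11 mm ahead of it and the grasp point (between the pads) lies 8 mm behind it; x points along the fingers, y is the direction in which the jaws open and shut, and the axes are right-handed (so a half turn about x gives the same grasp; the last joint's range is limited). The gripper opens to 94 mm and grips with 3 to 60 N. Pads are 16 mm wide; open, the fingers measure 119 mm over their backs; the gripper's body (75 mm by 177 mm) begins 78 mm behind the grasp point.
Start: joints at [1.036, 0.3, 1.521, -0, 1.321, -0.067], TCP at [248.004, 490.901, 216.446] pointing down, gripper open.
Joint ranges: [-3.03, 3.03], [-0.79, 2.21], [0.23, 2.52], [-1.04, 4.18], [0, 3.07], [-2.55, 2.55]. Speed limits (rad/s): [2.22, 2.22, 2.57, 3.14, 3.14, 3.14].

## Interface

Orientations are given as [roll, pitch, yaw] about the fixed x, y, z axes, in that order (R = Rz(yaw) Ry(pitch) Rx(roll)).
In Python, from cell import manip gives the robot as it stands.
- The arm moves only by the shell command python3 -m handwheel 'ROWS' [OPENING] [FORCE]. ROWS is JSON, a list of rows, each a list of 2 entries, a list of its own where there are three numbers: the shift along the tool's x, y, z in mm, then the turn about the tool's x in rad. In form: [[[x, y, z], spin], ...]. A call has exactly 10 rows; each row shifts and turns the commanded pose from where the row before left it, along the tool's axes as they then stand; what a row does not reach is not made up. A row lasts 1/8 s, in which the tool goes at most 62.5 mm and 10.7 degrees, less where a joint would pass 70% of its speed; a pose out of reach is approached as far as the arm can. A call with a gripper value outside its range is refused whole. OPENING is the closure in counts, from 0 (fully open) to 255 (shut), set as the call begins (- or left out, the last holds). The fingers move at their own pace and stop on an object; FORCE is the grip in N (left out, the last holds). Time passes only in rows, so rows that do not move let the fingers close, or fill a call up. It gives the time, the measured TCP pose, the force and the opening at its end, in the units of the state.
- manip.read_state(): the state, without advancing time (a new reading comes with each control period).
- manip.camera(name): name is "side" or "top" or "wrist"; returns a dict with "pixels" (400x640x3 uint8, red, green, blue), "z_map" (400x640 float32, mm along the optical axis (not along the pixel's ray), 0 where there is no reading), "mtx" (3x3 intrinsics, pixels), "k1" (the pictures are not rectified: a ray, as slopes to the right and down, at radius r is drawn at 1 + k1 r^2 times it, then the intrinsics apply), "xyz" and "orientation" of the camera in the world. Camera axes: x right, y up, looking along -z (the intrinsics and any distortion apply to the point x, -y, -z); pixel columns grow to the right and rows downward; lengths in mm; the calibration is good to about 2 mm. A picture is of the moment at which its call begins.
- manip.sign_off(): hands the job in, once; it reports no verdict.
Trained networks look in the newest picture that a camera, given by its name, has taken for a name from the list of things; names that differ only in an ending like _2 or _b are one class to them, and where a whole thing is asked for, a point or a joint stands for the part that bears it (a point fixed in the world has none). Each returns a list of dicts, best first, with "confidence" (0 to 1); they miss things now and then, are a little off and sometimes report something else, mostly with a low value. They report only what shows in the picture. A call takes as long as a camera call. They do not tell look-alikes from the thing itself.
- manip.cut_out(target, camera): "region" (400x640 bool, what is visible of it) and "centre" ([column, row] in pixels, amid what is visible of it).
The state is a dict: "clock": time; "joints": joint angles; "qd": joint speeds; "effort": joint torques, N m; "eef_pos": TCP position; "eef_rot": TCP orientation; "wrist_force": force on the tool from outside, world axes, zero at the start; "moment": the same for the moment, N m; "finger_gap": finger opening in mm.
Only numpy, scipy, OpenCV 4.12 (cv2) and the standard library are available. Lean on these libraries where they do the work, as an engineer would, in place of code of your own. Each camera call takes 0.05 s, during which the arm holds its last target. There are 200 camera calls.

## Task

On the panel-building bench, pick out the one orange standoff whose thickness passes the wide go gap of the slot gauge but stops at the narrower red no-go step beneath it. Lower it upright into the gauge until it rests on the red step, then lift it out and stand it upright in the blue accept tray next to the gauge. Leave the other two standoffs standing where they are.

Things in the scene. Friction and masses are not known exactly. Their poses are not given: they have to be found in the camera images.
- station: Fixed, on a black base 125 x 260 x 8 mm; origin under its centre, z up, yaw within 20 deg. GAUGE: slot along x, 110 long, open ends, middle at x 0, y -65: green lead-in 58 wide at the top (z 57), GO gap 40 wide from z 48 down, red NO-GO step at z 28, only 24 wide below; cheeks reach 50 either side. Blue TRAY: centre x 0, y +65, inside 114 x 110 (x, y), floor z 11, rim z 26.
- standoff_mid: Orange upright cylinder with thin black rings round its lower half and a brass insert in its top, diameter 32 mm, height 90 mm, about 0.12 kg. Origin at the centre of its foot, z up along its axis. Stands on the table to the robot's right.
- standoff_thin: The same kind of standoff, diameter 20 mm, height 90 mm; origin at the centre of its foot, z up. Stands on the table to the robot's right.
- standoff_thick: The same kind of standoff, diameter 46 mm, height 90 mm; origin at the centre of its foot, z up. Stands on the table to the robot's right.
There are look-alikes about, which are no part of the job. What is shaped like the standoff_thick but turquoise or white is not meant. Leave any turquoise look-alike of the standoff_mid alone.

How it is judged (in metres and radians):
On the way:
1. the right standoff is upright in the gauge slot, down on the no-go step (z of standoff_mid in the frame of station between 0.022 and 0.034 m and x of standoff_mid in the frame of station between -0.055 and 0.055 m and y of standoff_mid in the frame of station between -0.075 and -0.055 m and angle between standoff_mid's own z axis and vertical below 0.21 rad), for 0.2 s.
At the end, for the whole second after the job is handed in: The 32 mm standoff, having been down on the no-go step of the gauge, stands released and at rest on the floor of the blue tray, within 10 degrees of upright; the thin and the thick standoff still stand within 25 mm of where they began (z of standoff_mid in the frame of station below 0.016 m and x of standoff_mid in the frame of station between -0.045 and 0.045 m and y of standoff_mid in the frame of station between 0.022 and 0.108 m and angle between standoff_mid's own z axis and vertical below 0.175 rad and linear speed of standoff_mid below 0.03 m/s and distance of each of standoff_thin, standoff_thick from where it was at the start of the episode below 0.025 m and angle between each of standoff_thin, standoff_thick's own z axis and vertical below 0.3 rad); the robot touches nothing.
It fails at once if the thin or the thick standoff is moved more than 25 mm or knocked over (distance of any of standoff_thin, standoff_thick from where it was at the start of the episode above 0.025 m or angle between any of standoff_thin, standoff_thick's own z axis and vertical above 0.3 rad).
It also fails if it takes over 48 s, if anything falls off the work surface, if the arm or the gripper's body presses on something with over 40 N, if the wrist force passes 120 N, or if a joint passes its speed limit or range.

## Working session

There is one attempt and no reset: what is moved stays moved. The work goes in short steps, Python scripts to look and compute and a shell command to move; the robot and the scene stay as the last step left them, time stands still between calls to the robot, and variables do not carry over. Pictures are saved under pics/ and viewed, about 8 in all and at most 12, crops included, and the job is handed in when it is done.

```bash
mkdir -p pics; ls; cat > h.py <<'E'
import numpy as np, cv2
from scipy.spatial.transform import Rotation as R
from cell import manip
def cam(n):
    c=manip.camera(n)
    c['Rm']=R.from_euler('xyz',c['orientation']).as_matrix() if np.size(c['orientation'])==3 else np.array(c['orientation']).reshape(3,3)
    return c
def world(c):
    K=np.array(c['mtx']);h,w=c['z_map'].shape
    u,v=np.meshgrid(np.arange(w),np.arange(h))
    p=np.stack([u,v],-1).reshape(-1,1,2).astype(np.float64)
    n=cv2.undistortPoints(p,K,np.array([c['k1'],0,0,0,0.])).reshape(h,w,2)
    z=c['z_map']; P=np.stack([n[...,0]*z,-n[...,1]*z,-z],-1)
    W=P@c['Rm'].T+np.array(c['xyz']); W[z==0]=np.nan
    return W
def save(n,im): cv2.imwrite('pics/'+n,im[...,::-1])
E
python3 - <<'E'
from h import *
s=manip.read_state();print(s)
ims=[]
for n in ['top','side']:
    c=cam(n);print(n,c['xyz'],c['orientation'],c['k1']);np.savez(''+n,W=world(c),p=c['pixels'])
    save(n+'.png',c['pixels'])
    W=world(c)
    for t in ['station','standoff_mid','standoff_thin','standoff_thick']:
        for d in manip.cut_out(t,n):
            w=W[d['region']];zz=w[:,2]
            print(n,t,round(d['confidence'],2),np.round(d['centre']),d['region'].sum(),np.nanmedian(w,0).round(),np.nanmax(zz).round())
E
```

```text
pics
{'clock': 0.0, 'joints': array([ 1.03638239e+00,  3.00465435e-01,  1.52158853e+00, -2.03124950e-05,
        1.32071547e+00, -6.66215978e-02]), 'qd': array([-0.0006237 ,  0.00071799, -0.00069979,  0.00023079, -0.0010682 ,
       -0.00028924]), 'effort': array([-5.38113436e-04, -5.31809449e+01, -3.52719498e+01,  7.06688385e-02,
        2.44615262e-02, -1.13250030e-04]), 'eef_pos': array([247.89047918, 490.6799157 , 215.88628459]), 'eef_rot': array([-1.62070043,  1.56961938, -2.08848772]), 'wrist_force': array([ 1.23449346,  0.38714288, -0.29485364]), 'moment': array([ 0.00213135, -0.02706057,  0.04995059]), 'finger_gap': 94.47703994506112}
top [354.61117699 -36.9244861  866.54484092] [ 0.23663455 -0.00509587 -1.59566601] -0.014461245384236052
top station 0.82 [233. 224.] 7932 [518. 154.  12.] 62.0
top standoff_mid 0.94 [401. 137.] 447 [ 680. -195.   75.] 94.0
top standoff_mid 0.92 [406. 168.] 435 [ 610. -194.   84.] 95.0
top standoff_mid 0.76 [443. 142.] 506 [ 661. -266.   73.] 93.0
top standoff_thin 0.71 [462. 244.] 193 [ 462. -292.   73.] 93.0
top standoff_thick 0.87 [404. 285.] 665 [ 392. -172.   89.] 94.0
top standoff_thick 0.77 [334. 229.] 630 [488. -54.  89.] 94.0
top standoff_thick 0.76 [385. 234.] 664 [ 480. -147.   89.] 94.0
side [ 480.15195169 -601.91854927  532.16782637] [ 0.84308122  0.01112925 -0.09675873] -0.08449569998233816
side station 0.83 [304. 150.] 3589 [518. 115.  28.] 90.0
side standoff_mid 0.87 [382. 249.] 898 [ 612. -210.   62.] 92.0
side standoff_mid 0.8 [423. 243.] 780 [ 681. -208.   69.] 92.0
side standoff_mid 0.79 [421. 282.] 1075 [ 661. -281.   64.] 92.0
side standoff_thin 0.95 [291. 310.] 607 [ 463. -305.   60.] 93.0
side standoff_thick 0.97 [299. 235.] 1377 [ 483. -168.   65.] 92.0
side standoff_thick 0.89 [298. 190.] 855 [493. -71.  76.] 92.0
side standoff_thick 0.69 [242. 253.] 1466 [ 395. -194.   65.] 92.0
```

View pics/top.png

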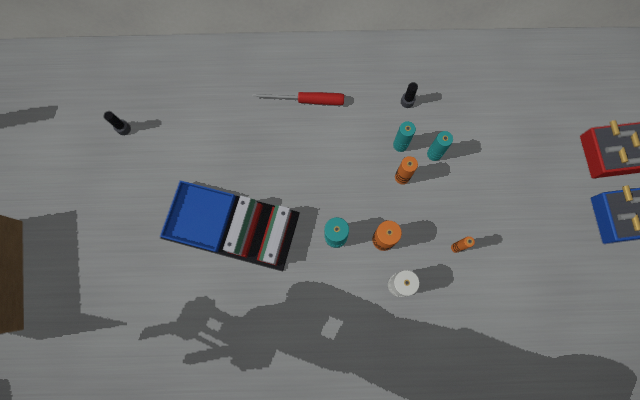

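```bash
python3 - <<'E'
from h import *
p=np.load('side.npz')['p'];save('sidecrop.png',cv2.resize(p[150:350,200:480],None,fx=2.8,fy=2.8))
E
```

```text
(no output)
```

View pics/sidecrop.png

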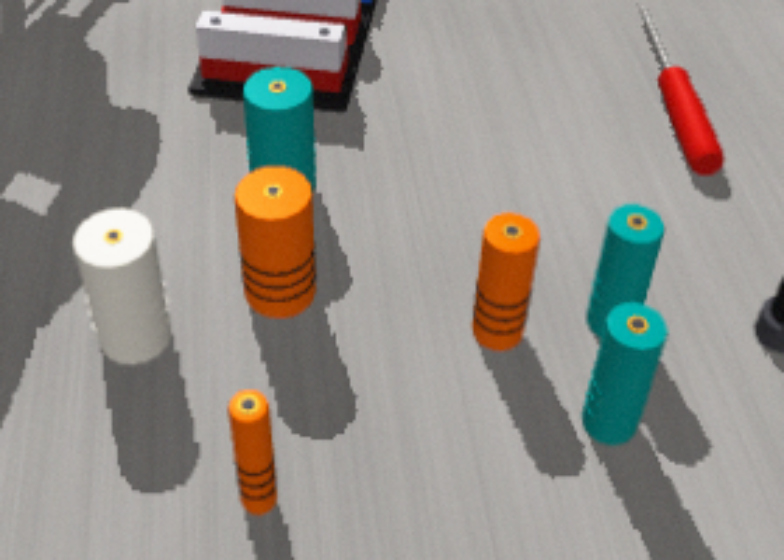

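The things that could be taken for it, by top-view pixel:
- Orange mid: (406,168)
- Turquoise mids: (403,137) and (441,145)
- Orange thick: (387,235)
- Turquoise thick: (336,232)
- White thick: (405,284)
- Orange thin: (462,244)

I choose the orange one at (406,168). The side crop shows it orange with rings and a brass insert, and of middle diameter.

```bash
cat >> h.py <<'E'
from scipy.optimize import least_squares
def circ(q,r):
    # q: top-face points: use minEnclosing of robust set
    f=lambda x: 0
    (cx,cy),rr=cv2.minEnclosingCircle(q.astype(np.float32)); return cx,cy,rr
E
python3 - <<'E'
from h import *
for n in ['top','side']:
    d=np.load(n+'.npz');W=d['W'];p=d['p']
    z=W[...,2]
    for nm,(x,y) in dict(mid=(612,-200),t1=(682,-200),t2=(662,-272),thin=(463,-295),thick=(482,-152)).items():
        m=(np.hypot(W[...,0]-x,W[...,1]-y)<40)&(z>86)&(z<97)
        q=W[m]; print(n,nm,len(q),np.round(circ(q[:,:2],0),1),q.mean(0).round(1))
    m=(np.hypot(W[...,0]-518,W[...,1]-135)<190)&(z>5)&(z<63)
    l,lab,st,_=cv2.connectedComponentsWithStats(m.astype(np.uint8)); i=1+st[1:,4].argmax()
    q=W[lab==i]; print(st[i],cv2.minAreaRect(q[:,:2].astype(np.float32)))
    hsv=cv2.cvtColor(p,cv2.COLOR_RGB2HSV)
    b=(lab==i)&(hsv[...,0]>100)&(hsv[...,0]<130)&(hsv[...,1]>120)
    q=W[b]; print('blue',b.sum(),cv2.minAreaRect(q[:,:2].astype(np.float32)))
    b=(lab==i)&(z>52)
    q=W[b]; print('cheek top',b.sum(),cv2.minAreaRect(q[:,:2].astype(np.float32)),np.median(q[:,2]))
    b=(lab==i)&(hsv[...,1]<60)&(hsv[...,2]>120)
    q=W[b]; print('white',b.sum(),cv2.minAreaRect(q[:,:2].astype(np.float32)),np.median(q[:,2]))
s=manip.read_state();Rm=R.from_euler('xyz',s['eef_rot']).as_matrix();print(Rm.round(3))
c=cam('wrist');save('w0.png',c['pixels']);print(np.array(c['xyz'])-s['eef_pos'],Rm.T@(np.array(c['xyz'])-s['eef_pos']),c['Rm'].round(2))
E
```

```text
top mid 210 [ 616.9 -198.1   16.2] [ 616.3 -197.5   90. ]
top t1 195 [ 689.  -198.6   15.9] [ 688.2 -198.7   90.1]
top t2 202 [ 667.3 -270.7   16.6] [ 666.6 -270.    89.8]
top thin 89 [ 464.3 -297.6    9.6] [ 464.  -297.    89.7]
top thick 471 [ 485.4 -150.8   23.1] [ 484.6 -150.9   90. ]
[ 160  180  139   91 7712] ((521.3251953125, 159.2217254638672), (257.13751220703125, 124.96297454833984), 73.84535217285156)
blue 3550 ((540.1812744140625, 223.69476318359375), (121.98286437988281, 121.13963317871094), 73.45914459228516)
cheek top 1569 ((504.014404296875, 98.29803466796875), (101.25552368164062, 110.42852783203125), 73.86249542236328) 56.736346696464125
white 1202 ((524.7942504882812, 164.92518615722656), (241.4650115966797, 111.90290832519531), 72.58082580566406) 56.98281978965633
side mid 249 [ 615.4 -199.    16.4] [ 615.1 -200.6   89.2]
side t1 240 [ 686.8 -200.1   16.2] [ 686.2 -201.2   89.2]
side t2 327 [ 665.7 -271.2   16.2] [ 665.  -272.4   89.8]
side thin 158 [ 463.4 -298.    10.1] [ 463.4 -299.3   89.7]
side thick 445 [ 483.9 -153.    23.3] [ 483.4 -154.4   89.4]
[ 267  116   74   73 3518] ((520.4063720703125, 157.91964721679688), (260.6700744628906, 124.20099639892578), 73.7011947631836)
blue 996 ((538.416259765625, 221.83010864257812), (119.7874526977539, 121.71517181396484), 73.70552825927734)
cheek top 782 ((502.06488037109375, 97.53487396240234), (103.97245025634766, 110.88612365722656), 73.90597534179688) 56.39554981877626
white 1398 ((501.768798828125, 97.14067077636719), (104.90400695800781, 110.55391693115234), 73.89258575439453) 48.61639837770022
[[-0.     0.451  0.893]
 [ 0.     0.893 -0.451]
 [-1.     0.    -0.   ]]
[-67.41581917  34.3484435  168.3847944 ] [-168.38341898    0.25747563  -75.66442459] [[ 0.45 -0.86 -0.23]
 [ 0.89  0.43  0.12]
 [-0.   -0.26  0.97]]
```

View pics/w0.png

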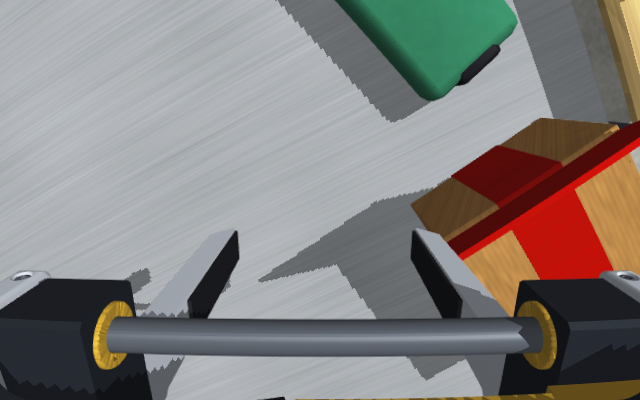

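```bash
python3 - <<'E'
from h import *
c=cam('wrist');W=world(c)
for r,q in [(50,440),(80,490),(140,540),(180,520),(230,600),(50,630),(250,500),(100,200)]: print(r,q,W[r,q].round())
a=np.array([248,491.]);d=np.array([368,-689.]);L=np.hypot(*d);d/=L
for Wn in [W,np.load('top.npz')['W'],np.load('side.npz')['W']]:
    v=Wn[...,:2]-a; t=v@d; o=v@np.array([-d[1],d[0]])
    for k in range(0,800,100):
        m=(t>k)&(t<k+100)&(abs(o)<110)
        print(k,m.sum(),np.nanpercentile(Wn[m][:,2],99.5).round() if m.any() else '',end='; ')
    print()
E
```

```text
50 440 [186. 639.  46.]
80 490 [238. 691.   1.]
140 540 [303. 693.  52.]
180 520 [310. 643.  99.]
230 600 [379. 689. 110.]
50 630 [ 419. 1333. -588.]
250 500 [356. 604. 109.]
100 200 [119. 408.  -0.]
0 39706 328.0; 100 10397 2.0; 200 4029 2.0; 300 2446 2.0; 400 0 ; 500 0 ; 600 0 ; 700 0 ; 
0 5502 4.0; 100 5984 4.0; 200 5778 4.0; 300 5578 28.0; 400 5566 60.0; 500 5302 92.0; 600 4962 93.0; 700 4757 92.0; 
0 1486 293.0; 100 1384 3.0; 200 1724 3.0; 300 1643 28.0; 400 2847 58.0; 500 3054 91.0; 600 4477 91.0; 700 5324 90.0;
```

```bash
python3 -m handwheel '[[[0,-22.5,32],0],[[0,-22.5,32],0],[[0,-22.5,32],0],[[0,-22.5,32],0],[[0,-22.5,32],0],[[0,-22.5,32],0],[[0,-22.5,32],0],[[0,-22.5,32],0],[[0,-22.5,32],0],[[0,-22.5,32],0]]' 92 20; python3 -m handwheel '[[[0,-22.5,32],0],[[0,-22.5,32],0],[[0,-22.5,32],0],[[0,-22.5,32],0],[[0,-22.5,32],0],[[0,-22.5,32],0],[[0,-22.5,32],0],[[0,-22.5,32],0],[[0,-22.5,32],0],[[0,0,0],0]]'; cat >> h.py <<'E'
def topc(W,x,y,h=90,rad=35,tol=5):
    m=(np.hypot(W[...,0]-x,W[...,1]-y)<rad)&(abs(W[...,2]-h)<tol); q=W[m]; return len(q),np.round(circ(q[:,:2],0),1),q.mean(0).round(1)
def delta(x,y):
    s=manip.read_state();Rm=R.from_euler('xyz',s['eef_rot']).as_matrix()
    return (Rm.T@(np.array([x,y,s['eef_pos'][2]])-s['eef_pos'])).round(1)
E
python3 - <<'E'
from h import *
c=cam('wrist');save('w1.png',c['pixels']);W=world(c);s=manip.read_state()
print(topc(W,616,-198),s['eef_pos'],s['finger_gap'],s['joints'].round(2)); print(delta(616,-198.5))
E
```

```text
clock: 1.85
eef_pos: [432.6, 144.6, 216.6]
eef_rot: [0.806, 1.57, 0.338]
wrist_force: [0.4, -0.5, -1.2]
finger_gap: 60.2
clock: 3.1
eef_pos: [598.2, -166.7, 215.6]
eef_rot: [-2.746, 1.57, 3.068]
wrist_force: [0.1, -0.4, -0.3]
finger_gap: 60.0
(979, array([ 614.9, -196.5,   16. ]), array([ 614.3, -196. ,   89.8])) [ 597.84394379 -165.41651365  215.81598781] 60.35780150246327 [-0.33  0.46  1.3   0.    1.38 -1.43]
[ -0.  -21.3  31.2]
```

View pics/w1.png

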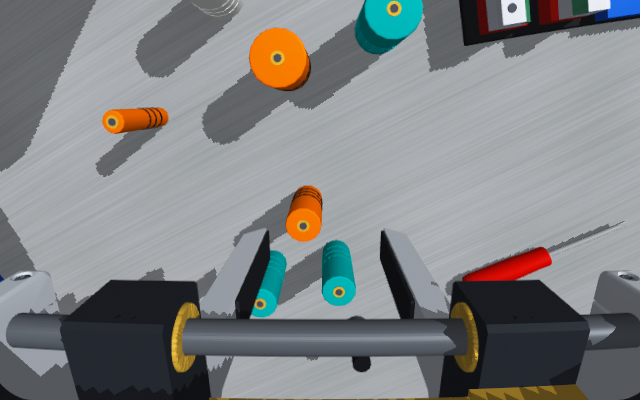

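The wrist view shows the orange mid at (304,225), with the turquoise mids at (338,290) and (262,303), clear of the jaw line. I'll align and descend.

```bash
python3 -m handwheel '[[[0,-10.3,15.3],0],[[0,-10.3,15.2],0],[[0,0,0],0],[[25,0,0],0],[[30,0,0],0],[[30,0,0],0],[[30,0,0],0],[[25,0,0],0],[[18,0,0],0],[[0,0,0],0]]'; python3 - <<'E'
from h import *
c=cam('wrist');print(topc(world(c),616,-198),delta(615.7,-197.5),manip.read_state()['eef_pos'])
save('w2.png',c['pixels'])
E
```

```text
clock: 4.4
eef_pos: [615.3, -196.2, 57.6]
eef_rot: [-3.07, 1.569, 2.746]
wrist_force: [-0.7, 0.1, 0.5]
finger_gap: 59.9
(4520, array([ 611.2, -195.5,   33.7]), array([ 613.9, -196.4,   89.9])) [-0.  -0.9  0.3] [ 615.89241311 -196.54675363   58.83820757]
```

View pics/w2.png

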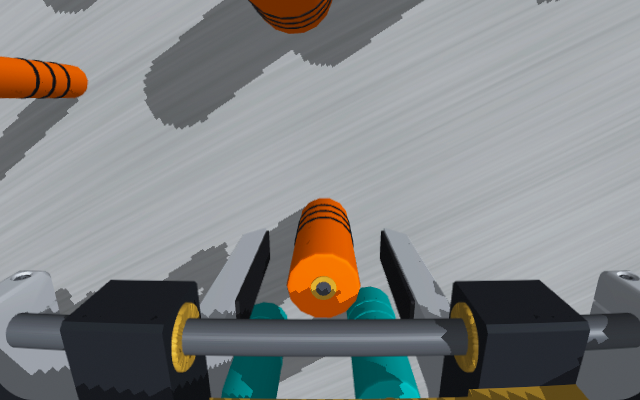

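The standoff sits between the jaws, with its top at (323,288). Next I close, then lift straight up.

```bash
python3 -m handwheel '[[[0,0,0],0],[[0,0,0],0],[[0,0,0],0],[[0,0,0],0],[[0,0,0],0],[[0,0,0],0],[[0,0,0],0],[[0,0,0],0],[[-5,0,0],0],[[-10,0,0],0]]' 255 25;python3 -m handwheel '[[[-20,0,0],0],[[-30,0,0],0],[[-30,0,0],0],[[-30,0,0],0],[[-25,0,0],0],[[-15,0,0],0],[[0,0,0],0],[[0,0,0],0],[[0,0,0],0],[[0,0,0],0]]'; python3 - <<'E'
from h import *
print(delta(503,97.0),delta(539.3,221),manip.read_state()['eef_pos'])
E
```

```text
clock: 5.7
eef_pos: [615.5, -196.8, 73.2]
eef_rot: [-3.041, 1.569, 2.774]
wrist_force: [0.6, 0.3, -1.2]
finger_gap: 31.6
clock: 6.95
eef_pos: [615.7, -196.9, 222.8]
eef_rot: [-3.015, 1.57, 2.8]
wrist_force: [-0.1, 0.0, -0.9]
finger_gap: 31.7
[ 2.000e-01  2.115e+02 -2.332e+02] [ 2.000e-01  3.386e+02 -2.567e+02] [ 615.7382708  -196.92567615  222.83085179]
```

```bash
python3 -m handwheel '[[[0,23.5,-26],0],[[0,23.5,-26],0],[[0,23.5,-26],0],[[0,23.5,-26],0],[[0,23.5,-26],0],[[0,23.5,-26],0],[[0,23.5,-26],0],[[0,23.5,-26],0],[[0,23.5,-25],0],[[0,0,0],0]]'; python3 -m handwheel '[[[0,0,0],0],[[0,0,0],0],[[20,0,0],0],[[20,0,0],0],[[10,0,0],0],[[10,0,0],0],[[0,0,0],0],[[0,0,0],0],[[0,0,0],0],[[0,0,0],0]]'; cat > m.py <<'E'
from h import *
import sys
s=manip.read_state();print(s['eef_pos'],s['finger_gap'],s['wrist_force'].round(1))
for n in ['top','side','wrist']:
    c=cam(n);W=world(c);save(sys.argv[1]+n+'.png',c['pixels']);np.savez(n+'2',W=W,p=c['pixels'])
    hsv=cv2.cvtColor(c['pixels'],cv2.COLOR_RGB2HSV)
    o=(hsv[...,0]>7)&(hsv[...,0]<20)&(hsv[...,1]>180)&(np.hypot(W[...,0]-s['eef_pos'][0],W[...,1]-s['eef_pos'][1])<60)
    q=W[o]; 
    if len(q)>20: print(n,len(q),'orange z',np.nanpercentile(q[:,2],[1,99]).round(1)); 
    # axis tilt: centre of orange by z-slices
    for a in range(0,240,15):
        k=q[(q[:,2]>a)&(q[:,2]<a+15)]
        if len(k)>25: print('  ',a,len(k),np.nanmedian(k,0).round(1))
E
python3 m.py a_; python3 -c "
import cv2;import numpy as np
a=cv2.imread('pics/a_top.png')[150:310,130:370];b=cv2.imread('pics/a_side.png')[40:200,200:440]
cv2.imwrite('pics/a.png',cv2.resize(np.vstack([a,b]),None,fx=1.85,fy=1.85))"
```

```text
clock: 8.2
eef_pos: [502.7, 98.4, 223.5]
eef_rot: [1.646, 1.571, 1.181]
wrist_force: [0.1, -0.4, -1.6]
finger_gap: 31.7
clock: 9.45
eef_pos: [503.4, 96.9, 163.7]
eef_rot: [0.571, 1.57, 0.103]
wrist_force: [-0.4, -1.2, -1.6]
finger_gap: 31.9
[503.35812052  96.90504502 163.74917951] 31.896569486162505 [-0.4 -1.2 -1.6]
side 439 orange z [107.4 261.1]
   105 83 [501.4  82.  113.2]
   120 84 [503.9  82.6 128. ]
   135 88 [502.7  82.2 141.8]
   150 43 [509.7  83.  157.1]
   165 50 [509.9  82.8 172.8]
   180 81 [510.6  86.5 192.3]
wrist 5854 orange z [111.1 196. ]
   105 210 [489.4 104.6 113.9]
   120 239 [489.4 104.7 127.7]
   135 327 [489.8 105.3 141.7]
   150 493 [489.5 104.  157.9]
   165 648 [489.7 104.3 173. ]
   180 2790 [497.5 100.2 194.3]
   195 1143 [502.1  97.2 195.3]
```

View pics/a.png

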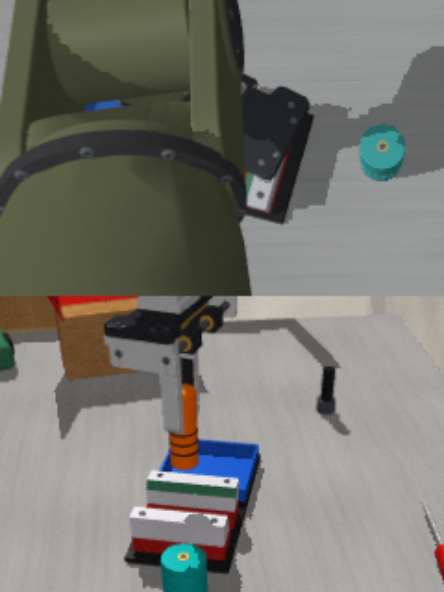

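View pics/a_wrist.png

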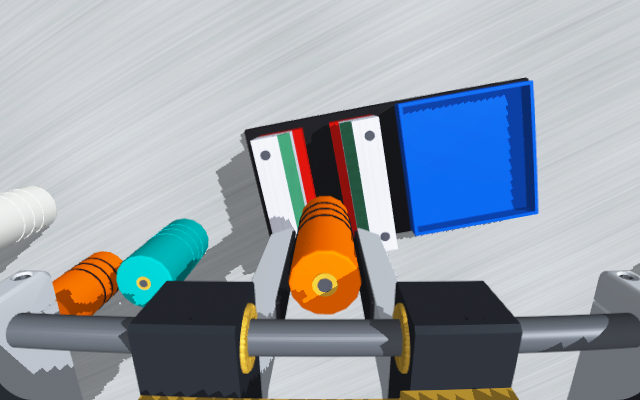

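Wrist view: the standoff at (325,250) hangs upright over the slot, between the cheeks at (270,180) and (365,180). I'll check the slot centre in the same picture.

```bash
python3 - <<'E'
from h import *
d=np.load('wrist2.npz');W=d['W'];p=d['p']
m=(abs(W[...,2]-57)<3)&(np.hypot(W[...,0]-503,W[...,1]-97)<90)
q=W[m][:,:2];print(len(q),np.median(W[m][:,2]))
best=min(np.radians(np.arange(68,80,.25)),key=lambda a:np.ptp(np.percentile(q@[np.cos(a),np.sin(a)],[.5,99.5])))
for a in (best,np.radians(73.7)):
    u=np.array([np.cos(a),np.sin(a)]);t=q@u;h,e=np.histogram(t,np.arange(t.min(),t.max()+2,2))
    print(np.degrees(a),np.percentile(t,[.5,99.5]),np.percentile(t,[.5,99.5]).mean(),'standoff',np.dot([503.9,97.3],u),'tcp',np.dot([503.4,96.9],u))
    g=np.sort(t);i=np.diff(g).argmax();print('inner gap',g[i],g[i+1])
E
```

```text
6612 56.998563571461005
74.25 [182.26327738 281.95430442] 232.10879090240974 standoff 230.42573719395082 tcp 229.9050348744368
inner gap 208.0403172090914 256.40040917508094
73.7 [186.48009808 286.29027477] 236.38518642498804 standoff 234.8170095343706 tcp 234.29275406312013
inner gap 212.0313093869573 260.9094659000733
```

```bash
python3 -m handwheel '[[[0,1.5,0],0],[[10,0,0],0],[[20,0,0],0],[[15,0,0],0],[[8,0,0],0],[[6,0,0],0],[[6,0,0],0],[[5,0,0],0],[[0,0,0],0],[[0,0,0],0]]'; python3 -m handwheel '[[[2,0,0],0],[[1,0,0],0],[[1,0,0],0],[[1,0,0],0],[[1,0,0],0],[[0.5,0,0],0],[[0,0,0],0],[[0,0,0],0],[[0,0,0],0],[[0,0,0],0]]'
```

```text
clock: 10.85
eef_pos: [504.0, 98.2, 93.6]
eef_rot: [0.663, 1.57, 0.195]
wrist_force: [0.2, -0.0, -2.3]
finger_gap: 31.8
clock: 12.1
eef_pos: [503.9, 98.2, 87.0]
eef_rot: [1.272, 1.571, 0.804]
wrist_force: [-1.0, 0.4, -1.9]
finger_gap: 31.3
```

```bash
python3 -m handwheel '[[[0.5,0,0],0],[[0.5,0,0],0],[[0.5,0,0],0],[[0.5,0,0],0],[[0,0,0],0],[[0,0,0],0],[[0,0,0],0],[[0,0,0],0],[[0,0,0],0],[[0,0,0],0]]'; python3 m.py b_
```

```text
clock: 13.35
eef_pos: [504.5, 98.1, 86.6]
eef_rot: [0.387, 1.569, -0.08]
wrist_force: [-5.9, -2.5, 18.8]
finger_gap: 31.5
[504.45542457  98.11575424  86.56503464] 31.450294410273553 [-5.9 -2.5 18.8]
side 289 orange z [ 43.7 192.3]
   45 60 [503.1  84.   53.1]
   60 66 [504.7  82.9  66.6]
   75 39 [512.7  83.3  82.5]
   90 43 [511.2  83.   97.8]
   105 71 [511.6  87.7 116.2]
wrist 5872 orange z [ 33.7 119. ]
   30 237 [490.  105.3  37.6]
   45 263 [490.6 106.7  52. ]
   60 350 [490.4 106.3  66.9]
   75 527 [490.6 105.3  82.9]
   90 672 [490.8 105.4  98. ]
   105 3817 [500.2 100.3 117.7]
```

View pics/b_wrist.png

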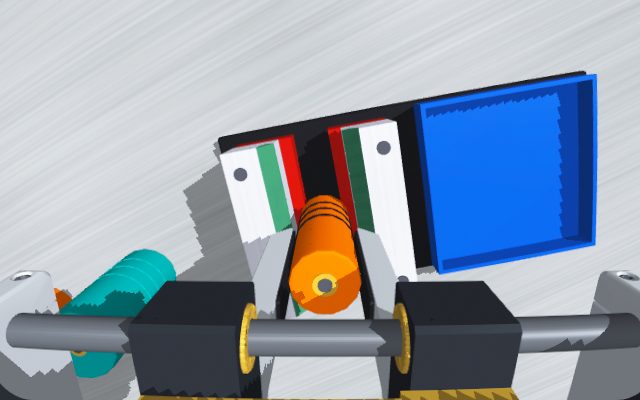

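Contact at 18.8 N with the top at about z 118, so the foot is at about 28 and the standoff is on the red step, upright. Next I lift it and carry it to the tray.

```bash
python3 -m handwheel '[[[-3,0,0],0],[[-10,0,0],0],[[-20,0,0],0],[[-25,0,0],0],[[-17,0,0],0],[[0,0,0],0],[[0,25,-5],0],[[0,34,-6],0],[[0,34,-6],0],[[0,34,-7],0]]'; python3 -m handwheel '[[[0,0,0],0],[[0,0,0],0],[[20,0,0],0],[[20,0,0],0],[[20,0,0],0],[[12,0,0],0],[[6,0,0],0],[[4,0,0],0],[[0,0,0],0],[[0,0,0],0]]';python3 - <<'E'
from h import *
print(delta(539.3,222)); c=cam('wrist');W=world(c);p=c['pixels'];save('c_w.png',p)
hsv=cv2.cvtColor(p,cv2.COLOR_RGB2HSV)
b=(hsv[...,0]>100)&(hsv[...,0]<130)&(hsv[...,1]>120)&(np.hypot(W[...,0]-539,W[...,1]-221)<110)
print(cv2.minAreaRect(W[b][:,:2].astype(np.float32)))
E
```

```text
clock: 14.75
eef_pos: [539.7, 223.3, 158.7]
eef_rot: [-2.321, 1.569, -2.789]
wrist_force: [0.3, -0.2, -1.8]
finger_gap: 31.5
clock: 16.0
eef_pos: [540.0, 222.5, 78.4]
eef_rot: [0.768, 1.57, 0.3]
wrist_force: [0.3, 0.3, -1.7]
finger_gap: 31.4
[-0.  -0.7 -0.4]
((544.5966186523438, 221.59573364257812), (127.98389434814453, 133.46414184570312), 74.04876708984375)
```

View pics/c_w.png

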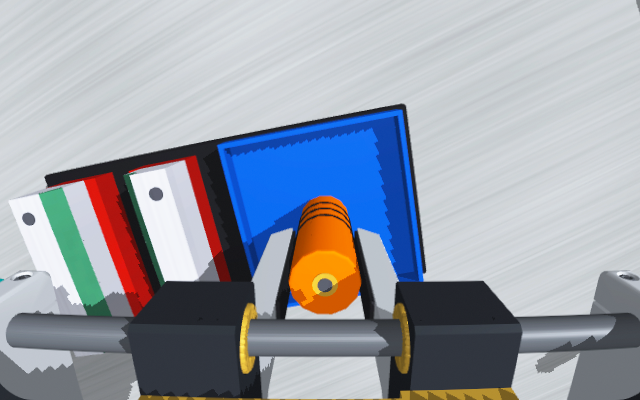

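The standoff's foot is inside the tray, near the middle (325,200). I'll lower it the last 9 mm to contact.

```bash
python3 -m handwheel '[[[3,0,0],0],[[2,0,0],0],[[1,0,0],0],[[1,0,0],0],[[1,0,0],0],[[0.5,0,0],0],[[0.5,0,0],0],[[0,0,0],0],[[0,0,0],0],[[0,0,0],0]]'
```

```text
clock: 17.3
eef_pos: [539.9, 222.4, 69.8]
eef_rot: [0.624, 1.57, 0.156]
wrist_force: [-3.5, -1.3, 8.2]
finger_gap: 31.7
```

```bash
python3 -m handwheel '[[[0,0,0],0],[[0,0,0],0],[[0,0,0],0],[[0,0,0],0],[[0,0,0],0],[[0,0,0],0],[[0,0,0],0],[[0,0,0],0],[[-5,0,0],0],[[-10,0,0],0]]' 92; python3 -m handwheel '[[[-20,0,0],0],[[-30,0,0],0],[[-30,0,0],0],[[-30,0,0],0],[[-20,0,0],0],[[0,0,-40],0],[[0,0,-40],0],[[0,0,-20],0],[[0,0,0],0],[[0,0,0],0]]'; python3 - <<'E'
from h import *
s=manip.read_state();print(s['eef_pos'],s['finger_gap'])
o=np.array([521.3,159.5]);a=np.radians(73.7);uy=np.array([np.cos(a),np.sin(a)]);ux=np.array([uy[1],-uy[0]])
for n in ['wrist','side','top']:
    c=cam(n);W=world(c);save('d_'+n+'.png',c['pixels'])
    try:
        k=topc(W,540,222,100,35,6);e=np.array(k[1][:2])-o;print(n,k,'station',e@ux,e@uy)
    except Exception as x: print(n,x)
    for nm,(x,y) in dict(thin=(464,-298),thick=(484.5,-152)).items():
        try: print(n,nm,topc(W,x,y))
        except Exception: pass
E
```

```text
clock: 18.55
eef_pos: [539.7, 222.4, 84.3]
eef_rot: [-2.396, 1.57, -2.864]
wrist_force: [-0.0, -1.2, 0.5]
finger_gap: 60.1
clock: 19.8
eef_pos: [451.3, 267.2, 214.1]
eef_rot: [0.492, 1.57, 0.024]
wrist_force: [0.7, -0.2, -0.1]
finger_gap: 60.0
[451.32588323 267.15975675 214.12666531] 59.95191741564647
wrist (957, array([539.1, 222.9,  16.3]), array([537.4, 223.6, 100.5])) station -0.7097351484195483 65.8475229300169
wrist thin (0, array([0., 0., 0.]), array([nan, nan, nan]))
wrist thick (0, array([0., 0., 0.]), array([nan, nan, nan]))
side (99, array([537.9, 220.5,  16.8]), array([538.7, 216.5, 100.2])) station -1.1879013973799262 63.20719017857149
side thin (165, array([ 462.1, -298.6,   10.8]), array([ 463.2, -299.4,   89.6]))
side thick (465, array([ 483.5, -153.3,   23.2]), array([ 483.5, -154.9,   89.3]))
top (246, array([540.5, 221.1,  16.2]), array([539.7, 220.6, 100.6])) station 1.1391923364031125 64.51280679695064
top thin (92, array([ 464.5, -296.9,    9.9]), array([ 464.1, -296.7,   89.9]))
top thick (475, array([ 484.7, -151.1,   22.8]), array([ 484.4, -150.8,   89.8]))h.py:23: RuntimeWarning: Mean of empty slice.
  m=(np.hypot(W[...,0]-x,W[...,1]-y)<rad)&(abs(W[...,2]-h)<tol); q=W[m]; return len(q),np.round(circ(q[:,:2],0),1),q.mean(0).round(1)
  ret = um.true_divide(
```

View pics/d_side.png

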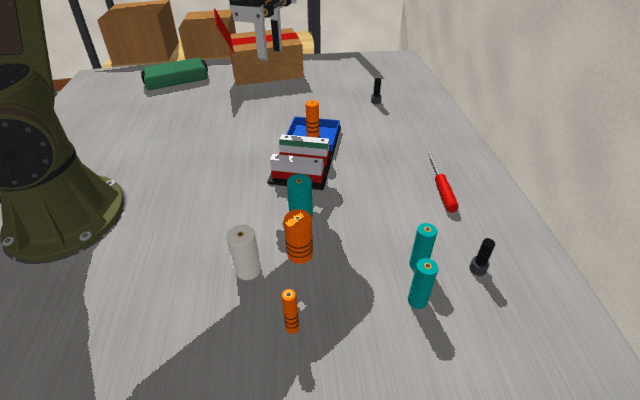

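The orange mid stands in the blue tray at (312,118), its top at z 100.5. The thin, the thick and the turquoise ones have not moved, and the gripper is clear.

```bash
python3 -c "
from cell import manip; print(manip.sign_off())"
```

```text
the job is handed in; nothing more can be done
None
```

I lowered the 32 mm orange standoff onto the red no-go step, lifted it out and stood it upright in the blue tray. The job is handed in at about 20 s of the 48 s allowed.

- **On the step:** it pressed with 18.8 N of contact, with its foot at about z 28 mm and no visible tilt.
- **In the tray:** all three cameras put its top at z of about 100.5 mm, so the foot is on the floor at about 11 mm. It stands within about 2 mm of the tray centre. The gripper is open and clear.
- **Other standoffs:** the thin and thick ones measured within about 1.5 mm of where they began, and the turquoise and white look-alikes were not touched.
- **Disagreements:** the cameras differed by 2–3 mm on positions. The wrist camera put the slot centre 1.6 mm off my first estimate, so I shifted 1.5 mm before lowering. The blue-tray outline fitted from the last wrist picture before lowering was partly hidden, so I did not use it. No check failed.

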